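# Put the ball knobs away in the drawer

### The arm

A 7-joint arm with a two-finger parallel gripper is mounted at the origin on the work surface. World frame = base frame: x ahead of the robot, y to its left, z up, the work surface at z = 0. Lengths are in m, angles in rad, forces in N, time in s.
With the tool pointing down it reaches from about 0.35 to 0.9 m from the base axis. Payload 19.9 kg.
Tool frame: the origin (TCP) lies between the finger pads; the fingertips stand 19 mm ahead of it and the grasp point (between the pads) is the TCP; z points along the fingers, y is the line along which they close (so a half turn about z gives the same grasp; the last joint's range is limited). The gripper opens to 94 mm and grips with 3 to 60 N. Pads are 16 mm wide; open, the fingers measure 119 mm over their backs; the gripper's body (75 mm by 177 mm) begins 78 mm behind the grasp point.
Start: joints at [1.087, 0.417, -0.01, 1.614, 0.005, 1.111, -0.053], TCP at [0.268, -0.565, 0.224] pointing down, gripper open.
Joint ranges: [-2.81, 2.81], [-0.39, 2.02], [-1.27, 1.25], [0.06, 2.57], [-1.19, 4.33], [0.19, 2], [-2.82, 2.82]. Speed limits (rad/s): [1.89, 1.89, 2.39, 2.39, 3.01, 3.01, 3.01].

### API

Orientations are given as a rotation vector (axis times angle).
In Python, from rig import manip, imaging gives the robot as it stands.
- The arm moves only by the tool arm_command, never from a script. Its argument "series" is a list of rows, each a list of 5 numbers: the shift along the tool's x, y, z in m, then the turn about the tool's z in degrees, then the closure, from 0 (fully open) to 1 (shut). A call has 1 to 20 rows; each row is the pose to reach, as a shift and turn from the pose commanded when the call began, along the tool's axes at that moment; what a row does not reach only later rows make up. A row lasts 1/10 s, in which the tool goes at most 50 mm and 8.59 degrees, less where a joint would pass 70% of its speed; a pose out of reach is approached as far as the arm can. A call with a gripper value outside its range is refused whole. The fingers move at their own pace and stop on an object; "force" is the grip in N (left out, the last holds). Time passes only in rows, so rows that repeat a pose let the fingers close. It gives the time, the measured TCP pose, the force, the opening and the grip force at its end, in the units of the state.
- manip.get_obs(): the state, without advancing time (a new reading comes with each control period).
- imaging.snapshot(name): name is "scene" or "side" or "wrist"; returns a dict with "frame" (384x512x3 uint8, blue, green, red), "z_map" (384x512 float32, m along the optical axis (not along the pixel's ray), 0 where there is no reading), "camera_matrix" (3x3 intrinsics, pixels), "cam_to_world" (4x4, takes a point from camera to world coordinates); the wrist camera has in their place "mount" (4x4, takes a point from camera to tool coordinates, whose origin is the TCP and whose axes are the flange's). Camera axes: x right, y up, looking along -z (the intrinsics and any distortion apply to the point x, -y, -z); pixel columns grow to the right and rows downward; lengths in m; the calibration is good to about 2 mm. A picture is of the moment at which its call begins: read the wrist's pose just before it.
- manip.job_done(): hands the job in; it is judged then, once.
The state is a dict: "clock": time; "joint_positions": joint angles; "dq": joint speeds; "joint_torque": joint torques, N m; "ee_pos": TCP position; "eef_rot": TCP orientation; "ft_force": force on the tool from outside, world axes, zero at the start; "wrist_torque": the same for the moment, N m; "finger_gap": finger opening in m; "grip_force": force on a finger pad.
Only numpy, scipy, OpenCV 4.12 (cv2) and the standard library are available. Lean on these libraries where they do the work, as an engineer would, in place of code of your own. Each camera call takes 0.05 s, during which the arm holds its last target. There are 200 camera calls.

### The job

Put the wooden ball knobs away: pick up the red cup and pour all six knobs into the open drawer of the strand-board box, then leave the empty cup standing upright, wholly on the round cork mat, and the drawer pushed fully shut with all the knobs in it. Leave the other things on the table where they are.

Things in the scene. Friction and masses are not known exactly. Their poses are not given: they have to be found in the camera images.
- cup: red cup with white dots, open at the top, slightly flared: outer diameter 60 mm at the foot, 68 mm at the rim, 90 mm tall, wall 3 mm, floor 4 mm thick, about 70 g; origin at the centre of its underside, z up along its axis. It starts upright on the table and holds six wooden ball knobs up to about 50 mm high inside
- knob1: round pale lacquered wooden ball knob, 24 mm diameter, about 11 g, smooth, rolls freely; origin at the ball's centre. One of six, all in the red cup at first
- knob2: round pale lacquered wooden ball knob, 24 mm diameter, about 11 g, smooth, rolls freely; origin at the ball's centre. One of six, all in the red cup at first
- knob3: round pale lacquered wooden ball knob, 24 mm diameter, about 11 g, smooth, rolls freely; origin at the ball's centre. One of six, all in the red cup at first
- knob4: round pale lacquered wooden ball knob, 24 mm diameter, about 11 g, smooth, rolls freely; origin at the ball's centre. One of six, all in the red cup at first
- knob5: round pale lacquered wooden ball knob, 24 mm diameter, about 11 g, smooth, rolls freely; origin at the ball's centre. One of six, all in the red cup at first
- knob6: round pale lacquered wooden ball knob, 24 mm diameter, about 11 g, smooth, rolls freely; origin at the ball's centre. One of six, all in the red cup at first
- osb_box: fixed box of brown strand board, 200 x 200 x 110 mm, with one drawer; origin at the centre of its underside, its open front faces its own -x
- drawer (a joint): how far the drawer stands out of the box, m: 0 is fully shut, 0.145 fully out; starts 0.12 to 0.14 out and slides freely with about 1.5 N of friction
- drawer_in (a point): centre of the drawer's inner floor (moves with the drawer; axes as the box: the drawer slides out to -x). Inside the drawer is 160 mm long in x, 152 mm wide in y, with side walls 52 mm high above this floor (rim 74 mm above the table). The rear of it stays under the box's roof: only the front part, as long as the drawer is out less 8 mm, is open from above
- drawer_front (a point): middle of the top edge of the drawer's front panel, on its outer face, 98 mm above the table; the panel is flat strand board 200 mm wide, 98 mm high and 12 mm thick with a flat black dot and no handle; -x points out of the box. Push it towards +x to shut the drawer
- mat: fixed round cork mat, 110 mm diameter, 3 mm thick, flat on the table; origin at the centre of its underside
- glue_a: white glue bottle with a blue label, 52 mm across, 150 mm tall, upright; origin at the centre of its underside. Bystander, leave alone
- glue_b: white glue bottle with a blue label, 52 mm across, 150 mm tall, upright; origin at the centre of its underside. Bystander, leave alone
- hammer: hammer with a yellow handle, 280 mm long, lying on the table. Bystander, leave alone
- white_cup: empty white paper cup, 68 mm across, 90 mm tall, upright. Bystander, leave alone
- offcut: block of strand board 100 x 60 x 40 mm lying flat. Bystander, leave alone

How it is judged:
By the outcome, as a careful person would: the job done as asked, in the order asked, and still so for the second after the job is handed in, with the robot touching nothing.
It also fails if it takes over 67 s, if anything falls off the work surface, if the arm or the gripper's body presses on something with over 40 N, if the wrist force passes 120 N, or if a joint passes its speed limit or range.

## Working session

There is one attempt and no reset: what is moved stays moved. The work goes in short steps, Python scripts to look and compute and a tool call to move; the robot and the scene stay as the last step left them, time stands still between calls to the robot, and variables do not carry over. Pictures are saved under pics/ and viewed, at most 12 in all, crops included, and the job is handed in when it is done.

Besides the shell and the picture viewer there is one more tool, called by a JSON object that holds its "name" and its "arguments", one argument or row to a line. arm_command: Moves the arm, as the interface text tells. Its arguments: {"type":"object","properties":{"series":{"type":"array","items":{"type":"array","items":{"type":"number"}}},"force":{"type":"number"}},"required":["series"]}

```bash
mkdir -p pics; cat > h.py <<'E'
import numpy as np, cv2
from rig import manip, imaging
from scipy.spatial.transform import Rotation as R
def snap(n):
    o=manip.get_obs(); s=imaging.snapshot(n)
    if n=="wrist":
        T=np.eye(4);T[:3,:3]=R.from_rotvec(o["eef_rot"]).as_matrix();T[:3,3]=o["ee_pos"]
        s["cam_to_world"]=T@s["mount"]
    return s
def cloud(s):
    K=s["camera_matrix"];z=s["z_map"];v,u=np.mgrid[:z.shape[0],:z.shape[1]]
    P=np.stack([(u-K[0,2])/K[0,0]*z,-(v-K[1,2])/K[1,1]*z,-z],-1)
    M=s["cam_to_world"];W=P@M[:3,:3].T+M[:3,3];W[z==0]=np.nan
    return W
E
python3 - <<'E'
from h import *
o=manip.get_obs();print({k:np.round(v,3) for k,v in o.items()})
a=snap("scene");b=snap("side")
for n,s in (("scene",a),("side",b)):
    cv2.imwrite(f"pics/{n}.png",cv2.resize(s["frame"],(800,600)));np.savez(n,**s)
    print(np.round(s["cam_to_world"],2))
E
```

```text
{'clock': np.float64(0.0), 'joint_positions': array([ 1.087,  0.418, -0.01 ,  1.614,  0.005,  1.111, -0.053]), 'dq': array([ 0.   , -0.   ,  0.001, -0.001,  0.001, -0.   , -0.001]), 'joint_torque': array([-0.0000e+00, -8.5126e+01,  6.3900e-01, -4.2599e+01, -4.9000e-02,
        1.9000e-02,  0.0000e+00]), 'ee_pos': array([ 0.268, -0.564,  0.224]), 'eef_rot': array([-3.064e+00, -6.900e-01,  1.000e-03]), 'ft_force': array([ 0.143, -0.035,  0.304]), 'wrist_torque': array([ 0.004, -0.006,  0.017]), 'grip_force': np.float64(0.0), 'finger_gap': np.float64(0.094)}
[[ 0.72 -0.55  0.43  1.15]
 [ 0.7   0.56 -0.45 -0.68]
 [ 0.01  0.62  0.78  1.21]
 [ 0.    0.    0.    1.  ]]
[[-0.95  0.2  -0.22  0.21]
 [-0.3  -0.63  0.72  1.06]
 [ 0.01  0.75  0.66  1.09]
 [ 0.    0.    0.    1.  ]]
```

View pics/scene.png

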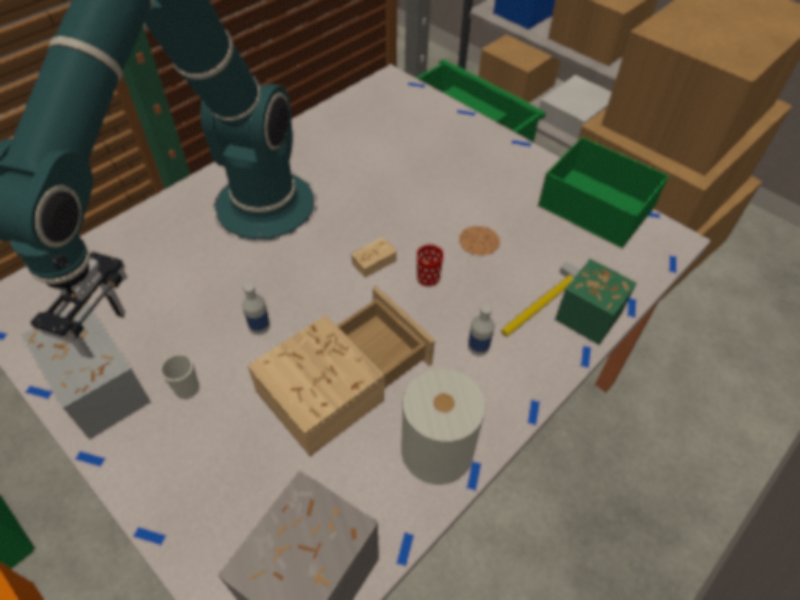

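View pics/side.png

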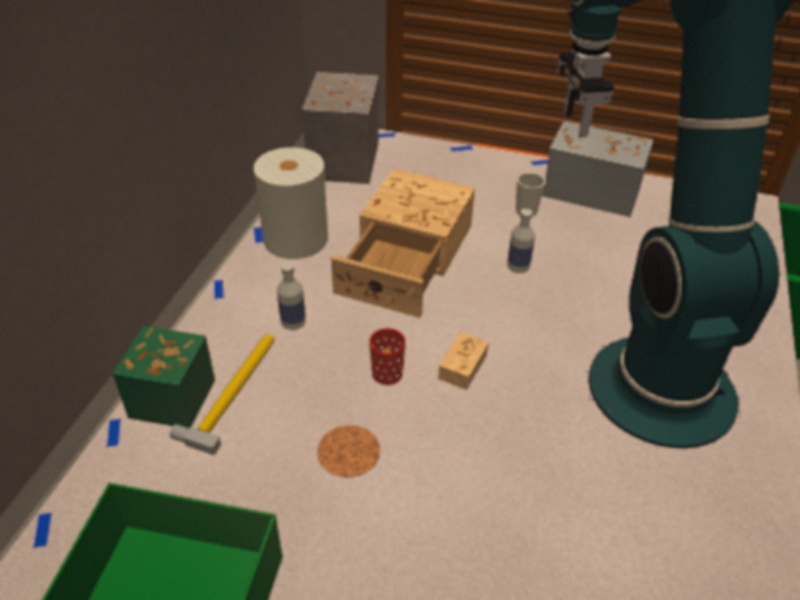

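The scene view shows the red cup at about (430,265), mat (480,240), drawer opening (385,345), offcut (374,256), and glue bottles at (256,310) and (481,332). The side view agrees. The tool can't be tilted, so I'll have to pivot the cup between the pads. Measuring next.

```bash
python3 - <<'E'
from h import *
A=dict(np.load("scene.npz"));B=dict(np.load("side.npz"))
WA,WB=cloud(A),cloud(B)
f=512/800
def roi(W,x0,y0,x1,y1,zl,zh):
    P=W[int(y0*f):int(y1*f),int(x0*f):int(x1*f)].reshape(-1,3);return P[(P[:,2]>zl)&(P[:,2]<zh)]
def rep(n,P): print(n,len(P),np.round([np.percentile(P,p,axis=0) for p in(1,50,99)],3).tolist())
for n,S,W in(("scene",A,WA),("side",B,WB)):
    hsv=cv2.cvtColor(S["frame"],cv2.COLOR_BGR2HSV)
    red=((hsv[...,0]<6)|(hsv[...,0]>172))&(hsv[...,1]>150)&(W[...,2]<.12)
    P=W[red];P=P[(P[:,0]<.9)&(P[:,0]>.2)&(abs(P[:,1])<.5)]
    rep(n+" cup",P); top=P[P[:,2]>.084]
    c=cv2.minEnclosingCircle(top[:,:2].astype(np.float32));print("  rim",c, len(top))
for n,W,r in(("scene",WA,(455,220,505,260)),("side",WB,(312,420,385,480))):
    S=A if n=="scene" else B
    hsv=cv2.cvtColor(S["frame"],cv2.COLOR_BGR2HSV)
    m=(hsv[...,1]>105)&(abs(W[...,2])<.02);k=np.zeros_like(m);k[int(r[1]*f):int(r[3]*f),int(r[0]*f):int(r[2]*f)]=1
    P=W[m&k];rep(n+" mat",P);print(cv2.minEnclosingCircle(P[:,:2].astype(np.float32)))
# box roof, panel top
for n,W,r in(("scene",WA,(235,300,400,460)),("side",WB,(350,160,490,280))):
    P=roi(W,*r,.104,.116);rr=cv2.minAreaRect(P[:,:2].astype(np.float32));print(n,"roof",len(P),rr,np.round(cv2.boxPoints(rr),3).tolist(),np.median(P[:,2]))
for n,W,r in(("scene",WA,(360,280,445,370)),("side",WB,(325,240,440,320))):
    P=roi(W,*r,.091,.102);rr=cv2.minAreaRect(P[:,:2].astype(np.float32));print(n,"panel",len(P),rr,np.round(cv2.boxPoints(rr),3).tolist(),np.median(P[:,2]))
rep("glueb",roi(WA,465,305,497,355,.02,.16));rep("glueb side",roi(WB,275,265,308,330,.02,.16));rep("gluea",roi(WA,240,285,270,335,.02,.16));rep("offcut",roi(WA,350,238,398,275,.034,.046))
print(np.round(WA[int(400*f),int(443*f)],3))
rep("hammer",roi(WA,500,260,580,335,.008,.05))
E
```

```text
scene cup 282 [[0.471, 0.083, 0.018], [0.509, 0.11, 0.064], [0.537, 0.15, 0.094]]
  rim ((0.5038819313049316, 0.11727962642908096), 0.03587529435753822) 47
side cup 521 [[0.473, 0.089, 0.008], [0.503, 0.141, 0.063], [0.535, 0.156, 0.091]]
  rim ((0.5039376616477966, 0.12259437143802643), 0.034552548080682755) 84
scene mat 344 [[0.464, 0.263, -0.002], [0.512, 0.309, 0.004], [0.559, 0.36, 0.011]]
((0.5104221701622009, 0.3106531500816345), 0.05442877858877182)
side mat 1048 [[0.463, 0.261, -0.001], [0.513, 0.315, 0.004], [0.564, 0.364, 0.009]]
((0.5151306390762329, 0.31279081106185913), 0.056361984461545944)
scene roof 3393 ((0.49042248725891113, -0.29359209537506104), (0.20044691860675812, 0.35435178875923157), 85.39847564697266) [[0.3059999942779541, -0.3790000081062317], [0.6589999794960022, -0.40799999237060547], [0.675000011920929, -0.20800000429153442], [0.32199999690055847, -0.17900000512599945]] 0.11098195302373814
side roof 1989 ((0.5702437162399292, -0.22671246528625488), (0.3517224192619324, 0.20359769463539124), 86.000732421875) [[0.4560000002384186, -0.39500001072883606], [
[... 526 characters left out ...]
0676), (0.02035842277109623, 0.20032812654972076), 85.22835540771484) [[0.48500001430511475, -0.057999998331069946], [0.6850000023841858, -0.07500000298023224], [0.6869999766349792, -0.054999999701976776], [0.4869999885559082, -0.03799999877810478]] 0.09704891409761629
glueb 369 [[0.708, 0.015, 0.022], [0.736, 0.03, 0.093], [0.754, 0.056, 0.154]]
glueb side 530 [[0.703, 0.037, 0.021], [0.722, 0.061, 0.085], [0.75, 0.075, 0.152]]
gluea 366 [[0.312, -0.302, 0.023], [0.336, -0.283, 0.092], [0.351, -0.254, 0.153]]
offcut 301 [[0.336, 0.006, 0.034], [0.372, 0.055, 0.041], [0.405, 0.105, 0.046]]
[ 0.826 -0.21   0.203]
hammer 573 [[0.728, 0.108, 0.009], [0.762, 0.237, 0.024], [0.865, 0.385, 0.048]]
```

```bash
cat >> h.py <<'E'
def to(*targets, yaw=None):
    o=manip.get_obs();M=R.from_rotvec(o["eef_rot"]).as_matrix();t=0
    print("t",round(float(o["clock"]),2),"pos",np.round(o["ee_pos"],4),"z",np.round(M[:,2],3),"q",np.round(o["joint_positions"],2),"gap",o["finger_gap"])
    if yaw is not None:
        w=M.T@np.array([yaw[0],yaw[1],0]); t=np.degrees(np.arctan2(-w[0],w[1])); t=(t+90)%180-90
    for p in targets: print(np.round(M.T@(np.array(p)-o["ee_pos"]),4),"turn",round(t,2))
W_=(0.9965,-0.083)
E
python3 - <<'E'
from h import *
to((.504,.120,.224),(.504,.120,.15),(.504,.120,.027),yaw=W_)
E
```

```text
t 0.1 pos [ 0.2677 -0.5645  0.2239] z [-0.001  0.001 -1.   ] q [ 1.09  0.42 -0.01  1.61  0.    1.11 -0.05] gap 0.09417726920052917
[ 5.068e-01 -5.172e-01  4.000e-04] turn -59.87
[ 0.5068 -0.5171  0.0744] turn -59.87
[ 0.5068 -0.517   0.1974] turn -59.87
```

{"name": "arm_command", "arguments": {
  "series": [
    [0.507, -0.517, 0, -59.9, 0],
    [0.507, -0.517, 0, -59.9, 0],
    [0.507, -0.517, 0, -59.9, 0],
    [0.507, -0.517, 0, -59.9, 0],
    [0.507, -0.517, 0, -59.9, 0],
    [0.507, -0.517, 0, -59.9, 0],
    [0.507, -0.517, 0, -59.9, 0],
    [0.507, -0.517, 0, -59.9, 0],
    [0.507, -0.517, 0, -59.9, 0],
    [0.507, -0.517, 0, -59.9, 0],
    [0.507, -0.517, 0, -59.9, 0],
    [0.507, -0.517, 0, -59.9, 0],
    [0.507, -0.517, 0, -59.9, 0],
    [0.507, -0.517, 0, -59.9, 0],
    [0.507, -0.517, 0, -59.9, 0],
    [0.507, -0.517, 0, -59.9, 0],
    [0.507, -0.517, 0, -59.9, 0],
    [0.507, -0.517, 0, -59.9, 0],
    [0.507, -0.517, 0, -59.9, 0],
    [0.507, -0.517, 0, -59.9, 0]
  ]
}}

```text
clock: 2.1
ee_pos: [0.5044, 0.1188, 0.2245]
eef_rot: [2.312, 2.126, -0.0]
ft_force: [0.1, 0.0, 0.6]
finger_gap: 0.0941
grip_force: 0.0
```

```bash
python3 - <<'E'
from h import *
to((.504,.120,.15),(.504,.120,.027),yaw=W_)
s=snap("wrist");cv2.imwrite("pics/w1.png",s["frame"]);np.savez("w1",**s)
W=cloud(s);hsv=cv2.cvtColor(s["frame"],cv2.COLOR_BGR2HSV)
red=((hsv[...,0]<6)|(hsv[...,0]>172))&(hsv[...,1]>150)&(W[...,2]>.08)&(W[...,2]<.1)
P=W[red];print(len(P),np.round(np.percentile(P,[2,50,98],axis=0),4).tolist(),cv2.minEnclosingCircle(P[:,:2].astype(np.float32)))
E
```

```text
t 2.1 pos [0.5044 0.1188 0.2245] z [ 0. -0. -1.] q [ 0.26  0.28 -0.65  1.86  0.2   1.06 -0.55] gap 0.09413824559470645
[ 0.0012 -0.0005  0.0745] turn -0.05
[ 0.0013 -0.0005  0.1975] turn -0.05
648 [[0.4715, 0.0884, 0.0813], [0.5057, 0.1291, 0.0903], [0.5354, 0.1536, 0.0921]] ((0.5035332441329956, 0.12081562727689743), 0.033661145716905594)
```

View pics/w1.png

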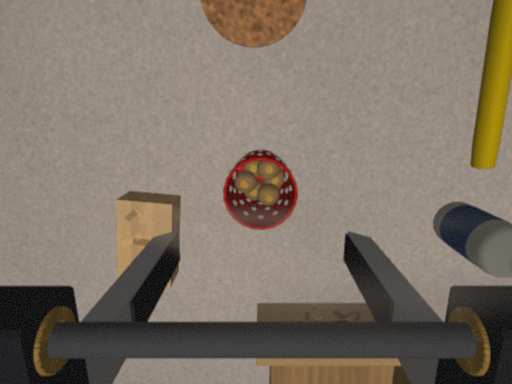

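Wrist view: cup rim centred at about (260,192), with the knobs visible inside it. The offcut (150,235) and glue bottle (480,240) are clear of the fingers. The rim centre comes out at (0.5035, 0.121). Descending to grip low.

{"name": "arm_command", "arguments": {
  "series": [
    [0.002, -0.001, 0.05, 0, 0],
    [0.002, -0.001, 0.1, 0, 0],
    [0.002, -0.001, 0.15, 0, 0],
    [0.002, -0.001, 0.18, 0, 0],
    [0.002, -0.001, 0.1975, 0, 0],
    [0.002, -0.001, 0.1975, 0, 0.5],
    [0.002, -0.001, 0.1975, 0, 0.5],
    [0.002, -0.001, 0.1975, 0, 0.5],
    [0.002, -0.001, 0.1975, 0, 0.5],
    [0.002, -0.001, 0.1975, 0, 0.5],
    [0.002, -0.001, 0.1975, 0, 0.5],
    [0.002, -0.001, 0.1975, 0, 0.5]
  ],
  "force": 6
}}

```text
clock: 3.35
ee_pos: [0.5037, 0.1218, 0.0276]
eef_rot: [2.311, 2.128, 0.001]
ft_force: [-2.5, -0.1, 6.4]
finger_gap: 0.0649
grip_force: 5.8
```

{"name": "arm_command", "arguments": {
  "series": [
    [0, 0, -0.01, 0, 0.5],
    [0, 0, -0.03, 0, 0.5],
    [0, 0, -0.06, 0, 0.5],
    [0, 0, -0.1, 0, 0.5],
    [0, 0, -0.14, 0, 0.5],
    [0, 0, -0.18, 0, 0.5],
    [0, 0, -0.18, 0, 0.5],
    [0, 0, -0.18, 0, 0.5]
  ]
}}

```text
clock: 4.15
ee_pos: [0.5037, 0.1216, 0.2078]
eef_rot: [2.31, 2.127, 0.002]
ft_force: [-0.2, -0.5, -3.4]
finger_gap: 0.0649
grip_force: 6.0
```

```bash
python3 - <<'E'
from h import *
o_=np.array([.083,.9965]);w_=np.array([.9965,-.083])
for n in("scene","side"):
    W=cloud(dict(np.load(n+".npz"))).reshape(-1,3)
    q=np.c_[(W[:,:2]-[.575,-.2])@w_,(W[:,:2]-[.575,-.2])@o_,W[:,2]]
    def b(m): P=q[m];print(n,len(P),np.round(np.percentile(P,[1,3,50,97,99],axis=0),4).tolist())
    b((abs(q[:,0])<.08)&(q[:,1]>-.25)&(q[:,1]<.03)&(abs(q[:,2]-.11)<.004))   # roof
    b((abs(q[:,0])<.08)&(q[:,1]>.1)&(q[:,1]<.17)&(abs(q[:,2]-.098)<.005))     # panel top
    b((q[:,0]>-.14)&(q[:,0]<.14)&(q[:,1]>-.19)&(q[:,1]<-.02)&(abs(q[:,2]-.11)<.004))
to((.578,-.17,.2),yaw=W_)
S=snap("scene");f=S["frame"][80:310,160:400];cv2.imwrite("pics/s2.png",cv2.resize(f,None,fx=2.5,fy=2.5))
E
```

```text
scene 2396 [[-0.0787, -0.1983, 0.1066], [-0.0751, -0.1948, 0.1071], [0.0041, -0.1063, 0.1108], [0.0756, -0.0069, 0.1137], [0.0783, -0.0026, 0.1139]]
scene 150 [[-0.0792, 0.13, 0.0934], [-0.0766, 0.1306, 0.0939], [0.0008, 0.1368, 0.0983], [0.0757, 0.1439, 0.1023], [0.0787, 0.1454, 0.1026]]
scene 2589 [[-0.0998, -0.1886, 0.1064], [-0.0954, -0.1855, 0.107], [0.0052, -0.109, 0.1108], [0.0941, -0.0251, 0.1137], [0.0971, -0.0217, 0.1139]]
side 1437 [[-0.0789, -0.1946, 0.1064], [-0.0756, -0.1877, 0.1069], [-0.001, -0.0865, 0.1106], [0.0748, 0.0035, 0.1137], [0.0781, 0.0064, 0.1139]]
side 173 [[-0.0795, 0.134, 0.0933], [-0.0749, 0.135, 0.0934], [-0.0018, 0.1446, 0.0976], [0.0732, 0.1513, 0.102], [0.0776, 0.1529, 0.1023]]
side 1469 [[-0.1003, -0.1877, 0.1064], [-0.0972, -0.1838, 0.1069], [-0.0043, -0.1, 0.1106], [0.0921, -0.0255, 0.1136], [0.0969, -0.0218, 0.1139]]
t 4.15 pos [0.5037 0.1216 0.2078] z [ 0.002 -0.    -1.   ] q [ 0.26  0.3  -0.66  1.88  0.22  1.03 -0.57] gap 0.06488665731052155
[-0.2844  0.0982  0.008 ] turn 0.02
```

View pics/s2.png

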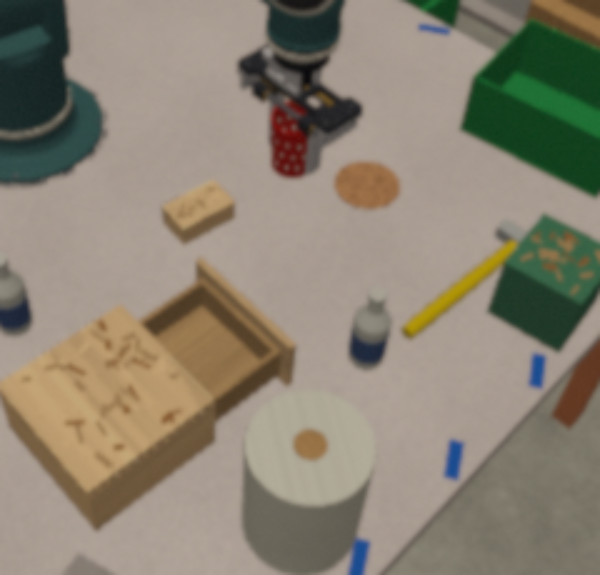

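The cup is lifted cleanly and hangs upright, at about (290,140) in the crop. The drawer is empty. Next: over the drawer beside the roof's front edge.

```bash
python3 - <<'E'
from h import *
to((.5769,-.177,.2078),(.5769,-.177,.150),yaw=W_)
E
```

```text
t 4.2 pos [0.5032 0.1214 0.2068] z [-0. -0. -1.] q [ 0.26  0.31 -0.66  1.88  0.22  1.03 -0.57] gap 0.06495680176460349
[-0.2913  0.0981 -0.0009] turn 0.02
[-0.2913  0.0981  0.0569] turn 0.02
```

{"name": "arm_command", "arguments": {
  "series": [
    [-0.02, 0.007, 0, 0, 0.5],
    [-0.05, 0.017, 0, 0, 0.5],
    [-0.09, 0.03, 0, 0, 0.5],
    [-0.13, 0.044, 0, 0, 0.5],
    [-0.17, 0.057, 0, 0, 0.5],
    [-0.21, 0.071, 0, 0, 0.5],
    [-0.25, 0.084, 0, 0, 0.5],
    [-0.275, 0.093, 0, 0, 0.5],
    [-0.291, 0.098, 0, 0, 0.5],
    [-0.291, 0.098, 0.01, 0, 0.5],
    [-0.291, 0.098, 0.03, 0, 0.5],
    [-0.291, 0.098, 0.05, 0, 0.5],
    [-0.291, 0.098, 0.057, 0, 0.5],
    [-0.291, 0.098, 0.057, 0, 0.5],
    [-0.291, 0.098, 0.057, 0, 0.5]
  ],
  "force": 4
}}

```text
clock: 5.7
ee_pos: [0.5775, -0.1756, 0.1504]
eef_rot: [2.31, 2.129, 0.001]
ft_force: [-1.1, -0.4, -0.6]
finger_gap: 0.065
grip_force: 4.0
```

{"name": "arm_command", "arguments": {
  "series": [
    [0, 0, 0.008, 0, 0.5],
    [0, 0, 0.013, 0, 0.5],
    [0.004, 0, 0.0148, 0, 0.5],
    [0.009, 0, 0.0172, 0, 0.5],
    [0.0133, 0, 0.02, 0, 0.5],
    [0.0172, 0, 0.0232, 0, 0.5],
    [0.0209, 0, 0.0266, 0, 0.5],
    [0.0243, 0, 0.0302, 0, 0.5],
    [0.0273, 0, 0.0342, 0, 0.5],
    [0.03, 0, 0.0385, 0, 0.5],
    [0.0323, 0, 0.043, 0, 0.5],
    [0.0323, 0, 0.043, 0, 0.5]
  ]
}}

```text
clock: 6.9
ee_pos: [0.5797, -0.1436, 0.1062]
eef_rot: [-2.31, -2.128, 0.0]
ft_force: [0.6, 3.7, 3.2]
finger_gap: 0.0641
grip_force: 3.9
```

```bash
python3 - <<'E'
from h import *
to((.5769,-.177,.2078))
a=snap("scene")["frame"][130:300,190:360];b=snap("side")["frame"][90:260,190:360]
cv2.imwrite("pics/t1.png",cv2.resize(np.hstack([a,b]),(800,400),interpolation=cv2.INTER_CUBIC))
E
```

```text
t 6.9 pos [ 0.5797 -0.1436  0.1062] z [-0.001  0.001 -1.   ] q [ 0.56  0.55 -0.48  1.77  0.31  0.9  -0.14] gap 0.06408346673020295
[-3.340e-02 -1.000e-04 -1.016e-01] turn 0
```

View pics/t1.png

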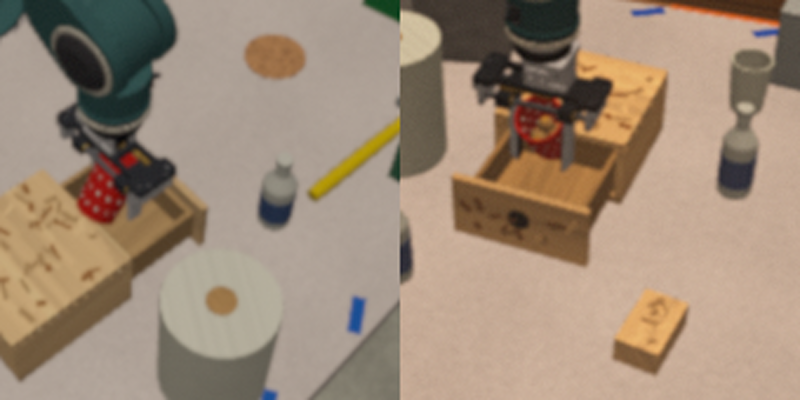

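The pivot works. In the right half, the mouth at about (540,125) faces the panel with a knob showing in it, and the foot bears on the roof edge. Continuing the roll.

{"name": "arm_command", "arguments": {
  "series": [
    [0.0019, 0, 0.0046, 0, 0.5],
    [0.0034, 0, 0.0094, 0, 0.5],
    [0.0045, 0, 0.0143, 0, 0.5],
    [0.0051, 0, 0.0193, 0, 0.5],
    [0.0053, 0, 0.0243, 0, 0.5],
    [0.005, 0, 0.0293, 0, 0.5],
    [0.0044, 0, 0.0343, 0, 0.5],
    [0.0032, 0, 0.0392, 0, 0.5],
    [0.0017, 0, 0.044, 0, 0.5],
    [-0.0002, 0, 0.0486, 0, 0.5],
    [-0.0026, 0, 0.053, 0, 0.5],
    [-0.0026, 0, 0.053, 0, 0.5]
  ]
}}

```text
clock: 8.2
ee_pos: [0.5792, -0.1467, 0.0529]
eef_rot: [-2.31, -2.127, 0.001]
ft_force: [1.1, 3.7, -1.1]
finger_gap: 0.063
grip_force: 3.9
```

```bash
python3 - <<'E'
from h import *
a=snap("scene")["frame"][130:300,190:360];b=snap("side")["frame"][90:260,190:360]
cv2.imwrite("pics/t2.png",cv2.resize(np.hstack([a,b]),(800,400),interpolation=cv2.INTER_CUBIC))
E
```

```text
(no output)
```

View pics/t2.png

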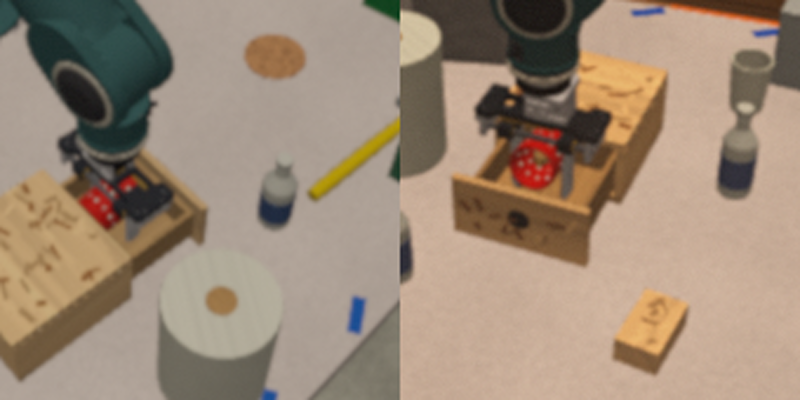

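```bash
cat >> h.py <<'E'
from scipy.optimize import least_squares
def box(W): 
    d=W[...,:2]-[.5752,-.197]; return np.stack([d@[.083,.9965],d@[.9965,-.083],W[...,2]],-1)
def fitcup():
    Q=[]
    for n in("scene","side"):
        s=snap(n);W=box(cloud(s));hsv=cv2.cvtColor(s["frame"],cv2.COLOR_BGR2HSV)
        m=((hsv[...,0]<6)|(hsv[...,0]>172))&(hsv[...,1]>130)&(abs(W[...,0]-.06)<.12)&(abs(W[...,1])<.1)&(W[...,2]<.25)&(W[...,2]>.02)
        P=W[m];P[:,0]+=(.0035 if n=="scene" else -.0035);Q.append(P);print(n,len(P),np.round(np.percentile(P,[2,98],axis=0),3).tolist())
    Q=np.vstack(Q);best=None
    o=manip.get_obs();t=box(np.array(o["ee_pos"]))
    for th0 in np.radians([0,30,60,90,110]):
        def r(p):
            th,x,z,y=p;u=np.array([np.sin(th),0,np.cos(th)]);d=Q-[x,y,z];h=d@u
            rr=np.linalg.norm(d-h[:,None]*u,axis=1)
            return np.where((h>-.0),np.where(h<.09,rr-.03-.0444*h,np.hypot(h-.09,rr-.034)),h)
        u0=np.array([np.sin(th0),np.cos(th0)])
        f=least_squares(r,[th0,t[0]-.04*u0[0],t[2]+.027-.04*u0[1],t[1]],loss="soft_l1",f_scale=.003)
        if best is None or f.cost<best.cost:best=f
    th,x,z,y=best.x;print("tilt",np.degrees(th),"foot X,Z,y",np.round([x,z,y],4),"cost",best.cost,"tcp",np.round(t,4))
    v=np.array([t[0]-x,t[2]+.027-z]);print("pivot27 along,perp",v@[np.sin(th),np.cos(th)],v@[-np.cos(th),np.sin(th)])
E
python3 -c "
from h import *
fitcup()"
```

```text
scene 202 [[0.003, -0.02, 0.1], [0.074, 0.041, 0.174]]
side 363 [[0.023, -0.031, 0.068], [0.092, 0.033, 0.156]]
tilt 80.22010005753863 foot X,Z,y [0.0086 0.0942 0.0009] cost 0.006970555556558593 tcp [0.0504 0.0001 0.0538]
pivot27 along,perp 0.03894416332092772 -0.020284664981164123
```

```bash
sed -i 's/(W\[...,2\]<.25)/(W[...,2]<zt)/; s/^def fitcup():/def fitcup():\n    zt=manip.get_obs()["ee_pos"][2]+.076/' h.py
python3 -c "
from h import *
fitcup()
s=snap('scene');b=snap('side');cv2.imwrite('pics/t3.png',cv2.resize(np.hstack([s['frame'][175:275,210:310],b['frame'][115:215,220:320]]),(800,400),interpolation=cv2.INTER_CUBIC))"
```

```text
scene 138 [[0.002, -0.023, 0.098], [0.052, 0.031, 0.129]]
side 289 [[0.023, -0.03, 0.068], [0.092, 0.035, 0.129]]
tilt 78.56994228333126 foot X,Z,y [0.0095 0.0926 0.001 ] cost 0.001574556317986792 tcp [0.0504 0.0002 0.054 ]
pivot27 along,perp 0.037718566136958655 -0.019550866611564972
```

View pics/t3.png

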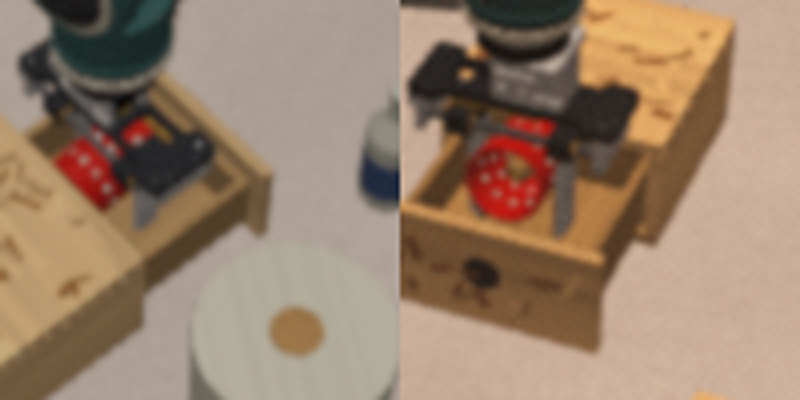

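The cup still holds its knobs at about 79° tilt: in the right crop the mouth is at (510,178) with a knob in it. It has also ridden up in the fingers. I'll push the foot further with the edge, in small steps.

{"name": "arm_command", "arguments": {
  "series": [
    [-0.002, 0, 0.002, 0, 0.5],
    [-0.004, 0, 0.003, 0, 0.5],
    [-0.006, 0, 0.004, 0, 0.5],
    [-0.008, 0, 0.004, 0, 0.5],
    [-0.01, 0, 0.004, 0, 0.5],
    [-0.01, 0, 0.004, 0, 0.5]
  ]
}}

```text
clock: 9.2
ee_pos: [0.5788, -0.1572, 0.0499]
eef_rot: [2.312, 2.127, -0.0]
ft_force: [0.8, 2.0, -1.5]
finger_gap: 0.0624
grip_force: 4.0
```

```bash
python3 -c "
from h import *
fitcup()"
```

```text
scene 111 [[0.003, -0.023, 0.096], [0.092, 0.029, 0.125]]
side 375 [[0.019, -0.03, 0.06], [0.087, 0.032, 0.125]]
tilt 88.24884525976783 foot X,Z,y [0.0073 0.0918 0.0008] cost 0.0014252240305030316 tcp [0.0399 0.0002 0.0499]
pivot27 along,perp 0.03218513422251381 -0.015826190164494065
```

{"name": "arm_command", "arguments": {
  "series": [
    [-0.002, 0, 0, 0, 0.5],
    [-0.004, 0, 0, 0, 0.5],
    [-0.006, 0, 0, 0, 0.5],
    [-0.008, 0, 0, 0, 0.5],
    [-0.01, 0, 0, 0, 0.5],
    [-0.01, 0, 0, 0, 0.5],
    [-0.01, 0, 0, 0, 0.5]
  ]
}}

```text
clock: 10.0
ee_pos: [0.5779, -0.1671, 0.0499]
eef_rot: [2.312, 2.127, -0.001]
ft_force: [1.3, 1.2, -2.2]
finger_gap: 0.0618
grip_force: 4.0
```

```bash
python3 -c "
from h import *
fitcup()
s=snap('scene');b=snap('side');cv2.imwrite('pics/t4.png',cv2.resize(np.hstack([s['frame'][175:275,210:310],b['frame'][115:215,220:320]]),(800,400),interpolation=cv2.INTER_CUBIC))"
```

```text
scene 97 [[0.004, -0.047, 0.044], [0.126, 0.021, 0.124]]
side 379 [[0.006, -0.03, 0.057], [0.088, 0.031, 0.123]]
tilt 93.48627035900239 foot X,Z,y [0.0054 0.0913 0.0011] cost 0.0021147505351246675 tcp [0.03   0.0002 0.05  ]
pivot27 along,perp 0.025474510461371426 -0.012864099164112975
```

View pics/t4.png

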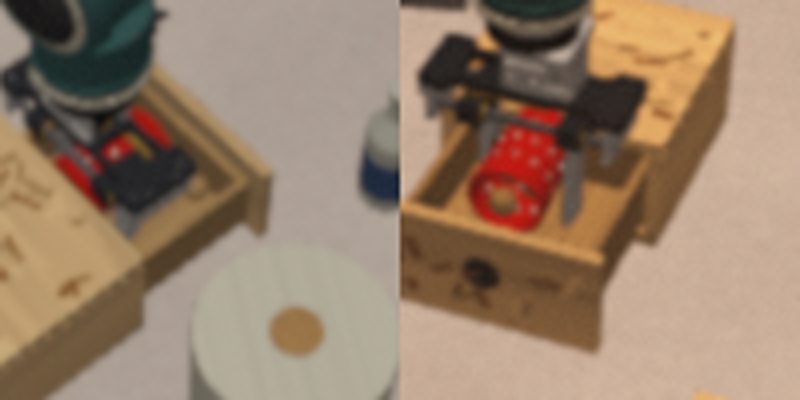

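Knobs are coming out: one lies in the drawer at (195,185) on the left, and one is at the lip at (500,200) on the right. Tilting a little more and giving a small shake.

{"name": "arm_command", "arguments": {
  "series": [
    [-0.002, 0, 0, 0, 0.5],
    [-0.004, 0, 0, 0, 0.5],
    [-0.006, 0, 0, 0, 0.5],
    [-0.008, 0, 0, 0, 0.5],
    [-0.008, 0, 0, 0, 0.5],
    [-0.008, 0, 0, 0, 0.5],
    [-0.008, 0, 0, 0, 0.5],
    [-0.008, 0, 0, 0, 0.5],
    [-0.008, 0, 0, 0, 0.5]
  ]
}}

```text
clock: 11.1
ee_pos: [0.5774, -0.1749, 0.05]
eef_rot: [2.311, 2.127, -0.0]
ft_force: [-0.1, 0.5, -1.0]
finger_gap: 0.0612
grip_force: 4.0
```

```bash
python3 -c "
from h import *
fitcup()"
```

```text
scene 94 [[0.015, -0.04, 0.036], [0.126, 0.02, 0.121]]
side 460 [[0.019, -0.03, 0.047], [0.09, 0.032, 0.119]]
tilt 100.11745153715893 foot X,Z,y [0.012  0.0892 0.0015] cost 0.0020794125719162146 tcp [0.0222 0.0004 0.05  ]
pivot27 along,perp 0.012213556900163788 -0.010226182018318321
```

{"name": "arm_command", "arguments": {
  "series": [
    [0.003, 0, 0, 0, 0.5],
    [0.006, 0, -0.01, 0, 0.5],
    [0.01, 0, -0.03, 0, 0.5],
    [0.015, 0, -0.06, 0, 0.5],
    [0.02, 0, -0.1, 0, 0.5],
    [0.02, 0, -0.14, 0, 0.5],
    [0.02, 0, -0.18, 0, 0.5],
    [0.02, 0, -0.2, 0, 0.5],
    [0.02, 0, -0.2, 0, 0.5],
    [0.02, 0, -0.2, 0, 0.5]
  ],
  "force": 6
}}

```text
clock: 12.2
ee_pos: [0.5788, -0.1545, 0.25]
eef_rot: [2.311, 2.128, -0.0]
ft_force: [1.0, 0.0, -1.8]
finger_gap: 0.061
grip_force: 6.0
```

```bash
python3 -c "
from h import *
fitcup()
s=snap('scene');b=snap('side');cv2.imwrite('pics/t5.png',cv2.resize(np.hstack([s['frame'][140:280,190:330],b['frame'][75:215,210:350]]),(800,400),interpolation=cv2.INTER_CUBIC))"
```

```text
scene 197 [[0.016, -0.023, 0.276], [0.112, 0.03, 0.321]]
side 602 [[0.035, -0.03, 0.246], [0.109, 0.032, 0.317]]
tilt 99.09846343781763 foot X,Z,y [0.022  0.2891 0.0006] cost 0.0018250709135132223 tcp [ 0.0426 -0.0003  0.2488]
pivot27 along,perp 0.022485651582399267 -0.009904110341496828
```

View pics/t5.png

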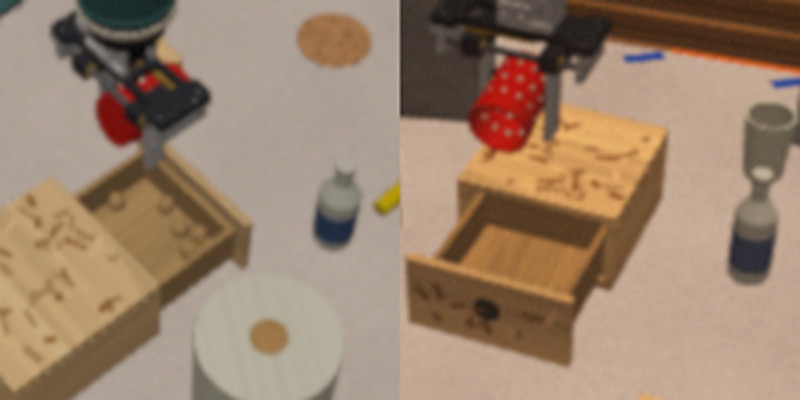

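The cup looks empty in the right half, and knobs are visible in the drawer at (115,200), (165,205), (180,230) and (197,233) in the left. The cup is held near its foot at 99°, so to stand it up I'll lay it on the free table, regrip mid-body, and lift the mouth with the roof edge.

```bash
python3 -c "
from h import *
to((.545,.08,.25),(.545,.08,.022),yaw=W_)
f=[]
for i in range(1): f.append(manip.get_obs()['ft_force'])
print(f)"
```

```text
t 12.4 pos [ 0.5785 -0.1546  0.2488] z [-0.002  0.001 -1.   ] q [ 0.62  0.4  -0.53  1.64  0.21  1.17 -0.05] gap 0.06128074044407744
[ 0.231  -0.0527 -0.001 ] turn 0.04
[ 0.2309 -0.0523  0.227 ] turn 0.04
[array([-0.01760804, -0.58796   , -1.10880292])]
```

{"name": "arm_command", "arguments": {
  "series": [
    [0.03, -0.007, 0, 0, 0.5],
    [0.07, -0.016, 0, 0, 0.5],
    [0.12, -0.027, 0, 0, 0.5],
    [0.17, -0.039, 0, 0, 0.5],
    [0.21, -0.048, 0.02, 0, 0.5],
    [0.231, -0.052, 0.05, 0, 0.5],
    [0.231, -0.052, 0.09, 0, 0.5],
    [0.231, -0.052, 0.13, 0, 0.5],
    [0.231, -0.052, 0.17, 0, 0.5],
    [0.231, -0.052, 0.2, 0, 0.5],
    [0.231, -0.052, 0.22, 0, 0.5],
    [0.231, -0.052, 0.227, 0, 0.5],
    [0.231, -0.052, 0.227, 0, 0.5],
    [0.231, -0.052, 0.227, 0, 0.3],
    [0.231, -0.052, 0.227, 0, 0.2],
    [0.231, -0.052, 0.227, 0, 0.2],
    [0.231, -0.052, 0.227, 0, 0.2],
    [0.231, -0.052, 0.227, 0, 0.2],
    [0.231, -0.052, 0.227, 0, 0.2]
  ]
}}

```text
clock: 14.3
ee_pos: [0.5463, 0.0798, 0.0231]
eef_rot: [2.311, 2.128, 0.0]
ft_force: [0.0, -0.2, 0.3]
finger_gap: 0.0752
grip_force: 0.2
```

```bash
python3 - <<'E'
import re
s=open('h.py').read()
s=s.replace("(abs(W[...,0]-.06)<.12)&(abs(W[...,1])<.1)","(abs(W[...,:2]-box(np.array(manip.get_obs()['ee_pos']))[:2]).max(-1)<.12)").replace("(W[...,2]>.02)","(W[...,2]>.006)")
open('h.py','w').write(s)
from h import *
to((.545,.08,.022));fitcup()
E
```

```text
t 14.3 pos [0.5463 0.0798 0.0231] z [ 0.  0. -1.] q [ 0.2   0.62 -0.5   1.92  0.44  0.71 -0.65] gap 0.07517596723814511
[ 0.0001 -0.0014  0.0011] turn 0
scene 175 [[0.245, -0.07, 0.02], [0.324, -0.017, 0.068]]
side 581 [[0.25, -0.077, 0.007], [0.334, -0.015, 0.069]]
tilt 89.50184318959988 foot X,Z,y [ 0.2487  0.0339 -0.0458] cost 0.002283717197057802 tcp [ 0.2734 -0.0518  0.023 ]
pivot27 along,perp 0.024876498407405523 0.01593534331147406
```

Cup is lying flat (axis z about 34 mm, tilt about 90°) between the fingers, as it should be. Regripping at about 52 mm from the foot, then lifting.

{"name": "arm_command", "arguments": {
  "series": [
    [0, 0.002, 0, 0, 0],
    [0.01, 0.004, 0, 0, 0],
    [0.027, 0.005, 0, 0, 0],
    [0.027, 0.005, 0, 0, 0],
    [0.027, 0.005, 0, 0, 0.5],
    [0.027, 0.005, 0, 0, 0.5],
    [0.027, 0.005, 0, 0, 0.5],
    [0.027, 0.005, 0, 0, 0.5],
    [0.027, 0.005, 0, 0, 0.5],
    [0.027, 0.005, 0, 0, 0.5],
    [0.027, 0.005, -0.03, 0, 0.5],
    [0.027, 0.005, -0.08, 0, 0.5],
    [0.027, 0.005, -0.13, 0, 0.5],
    [0.027, 0.005, -0.18, 0, 0.5],
    [0.027, 0.005, -0.21, 0, 0.5],
    [0.027, 0.005, -0.21, 0, 0.5]
  ],
  "force": 4
}}

```text
clock: 16.0
ee_pos: [0.5549, 0.1068, 0.2371]
eef_rot: [2.309, 2.125, 0.007]
ft_force: [-0.7, 1.2, -1.2]
finger_gap: 0.0659
grip_force: 4.0
```

```bash
python3 - <<'E'
from h import *
fitcup()
to((.5752+.083*.034,-.197+.9965*.034,.233))
E
```

```text
scene 349 [[0.262, -0.077, 0.207], [0.33, -0.015, 0.286]]
side 670 [[0.26, -0.078, 0.191], [0.343, -0.014, 0.281]]
tilt 22.04254941034724 foot X,Z,y [ 0.2852  0.1937 -0.0459] cost 0.0022616772792471394 tcp [ 0.3002 -0.0469  0.2328]
pivot27 along,perp 0.06692520531609994 0.010954666617173628
t 16.1 pos [0.5534 0.106  0.2328] z [ 0. -0. -1.] q [ 0.27  0.36 -0.64  1.74  0.24  1.11 -0.53] gap 0.06592825716752265
[-2.662e-01  4.690e-02 -1.000e-04] turn 0
```

The cup swung itself back to 22° when lifted, so the roof isn't needed. Moving it over the mat and letting the foot level itself.

```bash
python3 - <<'E'
from h import *
to((.513,.312,.233),(.513,.312,.06),yaw=W_)
E
```

```text
t 16.1 pos [0.5534 0.106  0.2328] z [ 0. -0. -1.] q [ 0.27  0.36 -0.64  1.74  0.24  1.11 -0.53] gap 0.06592825716752265
[ 2.019e-01 -5.730e-02 -2.000e-04] turn 0.01
[ 0.2019 -0.0573  0.1728] turn 0.01
```

{"name": "arm_command", "arguments": {
  "series": [
    [0.02, -0.006, 0, 0, 0.5],
    [0.05, -0.014, 0, 0, 0.5],
    [0.09, -0.026, 0, 0, 0.5],
    [0.13, -0.037, 0, 0, 0.5],
    [0.17, -0.048, 0, 0, 0.5],
    [0.195, -0.055, 0, 0, 0.5],
    [0.202, -0.057, 0.02, 0, 0.5],
    [0.202, -0.057, 0.06, 0, 0.5],
    [0.202, -0.057, 0.1, 0, 0.5],
    [0.202, -0.057, 0.14, 0, 0.5],
    [0.202, -0.057, 0.16, 0, 0.5],
    [0.202, -0.057, 0.168, 0, 0.5],
    [0.202, -0.057, 0.174, 0, 0.5],
    [0.202, -0.057, 0.18, 0, 0.5],
    [0.202, -0.057, 0.184, 0, 0.5],
    [0.202, -0.057, 0.187, 0, 0.5],
    [0.202, -0.057, 0.187, 0, 0.5]
  ]
}}

```text
clock: 17.8
ee_pos: [0.5133, 0.3127, 0.0465]
eef_rot: [-2.311, -2.128, -0.001]
ft_force: [-1.1, -0.4, 2.5]
finger_gap: 0.0656
grip_force: 4.0
```

```bash
python3 - <<'E'
from h import *
fitcup()
print(box(np.array([.513,.312,0])))
E
```

```text
scene 251 [[0.463, -0.133, 0.032], [0.541, -0.075, 0.109]]
side 538 [[0.464, -0.136, 0.015], [0.548, -0.072, 0.108]]
tilt 22.6216079225749 foot X,Z,y [ 0.4891  0.0211 -0.1055] cost 0.002908592319241424 tcp [ 0.5026 -0.1038  0.0465]
pivot27 along,perp 0.05358311469141553 0.007663818389791036
[ 0.5020559 -0.1042293  0.       ]
```

{"name": "arm_command", "arguments": {
  "series": [
    [0, 0, -0.006, 0, 0.5],
    [0.007, 0, -0.006, 0, 0.5],
    [0.013, 0, -0.006, 0, 0.5],
    [0.013, 0, -0.002, 0, 0.5],
    [0.013, 0, 0.001, 0, 0.5],
    [0.01, 0, 0.003, 0, 0.5],
    [0.007, 0, 0.0045, 0, 0.5],
    [0.004, 0, 0.006, 0, 0.5],
    [0.001, 0, 0.007, 0, 0.5],
    [-0.002, 0, 0.008, 0, 0.5],
    [-0.004, 0, 0.0085, 0, 0.5],
    [-0.004, 0, 0.0085, 0, 0.5]
  ],
  "force": 3
}}

```text
clock: 19.1
ee_pos: [0.513, 0.3079, 0.0373]
eef_rot: [2.312, 2.127, -0.0]
ft_force: [1.5, -1.1, 1.2]
finger_gap: 0.0653
grip_force: 3.0
```

```bash
python3 - <<'E'
from h import *
fitcup()
E
```

```text
scene 202 [[0.473, -0.136, 0.022], [0.532, -0.075, 0.1]]
side 626 [[0.473, -0.136, 0.013], [0.542, -0.073, 0.097]]
tilt 7.223132035351946 foot X,Z,y [ 0.5011  0.0141 -0.1043] cost 0.0018067833413657889 tcp [ 0.4984 -0.1039  0.0375]
pivot27 along,perp 0.04966523193934066 0.00902055526693767
```

Tilt is down to 7°, with the foot centred within 1 mm of the mat centre. Releasing, then backing straight up.

{"name": "arm_command", "arguments": {
  "series": [
    [-0.002, 0, 0.002, 0, 0.5],
    [-0.003, 0, 0.003, 0, 0.5],
    [-0.003, 0, 0.003, 0, 0.25],
    [-0.003, 0, 0.003, 0, 0],
    [-0.003, 0, 0.003, 0, 0],
    [-0.003, 0, 0.003, 0, 0],
    [-0.003, 0, 0.003, 0, 0],
    [-0.003, 0, 0.003, 0, 0],
    [-0.003, 0, -0.02, 0, 0],
    [-0.003, 0, -0.06, 0, 0],
    [-0.003, 0, -0.11, 0, 0],
    [-0.003, 0, -0.16, 0, 0],
    [-0.003, 0, -0.2, 0, 0],
    [-0.003, 0, -0.2, 0, 0]
  ]
}}

```text
clock: 20.6
ee_pos: [0.5142, 0.3068, 0.243]
eef_rot: [2.31, 2.126, 0.012]
ft_force: [0.4, 0.4, -0.2]
finger_gap: 0.0937
grip_force: 0.0
```

```bash
python3 - <<'E'
from h import *
s=open('h.py').read();open('h.py','w').write(s.replace('["ee_pos"][2]+.076','["ee_pos"][2]-.03'))
import importlib,h;importlib.reload(h)
h.fitcup()
W=h.cloud(s:=h.snap("wrist"));hsv=cv2.cvtColor(s["frame"],cv2.COLOR_BGR2HSV)
red=((hsv[...,0]<6)|(hsv[...,0]>172))&(hsv[...,1]>150)&(W[...,2]>.08)&(W[...,2]<.1)
print("rim",cv2.minEnclosingCircle(W[red][:,:2].astype(np.float32)),np.percentile(W[red][:,2],[2,50,98]))
m=(hsv[...,1]>100)&(hsv[...,0]>6)&(hsv[...,0]<20)&(abs(W[...,2])<.012)&(np.hypot(W[...,0]-.513,W[...,1]-.312)<.075)
print("mat",cv2.minEnclosingCircle(W[m][:,:2].astype(np.float32)),m.sum())
h.to((.585,-.09,.25),yaw=W_)
E
```

```text
scene 304 [[0.468, -0.136, 0.019], [0.533, -0.071, 0.093]]
side 752 [[0.467, -0.135, 0.011], [0.531, -0.073, 0.095]]
tilt 0.6752433118684892 foot X,Z,y [ 0.4989  0.0136 -0.1039] cost 0.0022008742791405854 tcp [ 0.4953 -0.1038  0.238 ]
pivot27 along,perp 0.2512897878327535 0.006527398322159253
rim ((0.5130248665809631, 0.311309278011322), 0.03349496051669121) [0.08107117 0.0931473  0.0949649 ]
mat ((0.5122553110122681, 0.3115142285823822), 0.05418476089835167) 2642
t 20.75 pos [0.5125 0.3049 0.2369] z [-0.    -0.001 -1.   ] q [-0.06  0.44 -0.69  1.66  0.3   1.16 -0.91] gap 0.09418452550458868
[-0.3876  0.1048 -0.013 ] turn 0.02
```

Cup stands upright (0.7° tilt) and concentric with the mat to within 1 mm. Now a last look into the drawer to count the knobs.

{"name": "arm_command", "arguments": {
  "series": [
    [-0.03, 0.008, -0.02, 0, 1],
    [-0.08, 0.02, -0.03, 0, 1],
    [-0.13, 0.033, -0.03, 0, 1],
    [-0.18, 0.045, -0.03, 0, 1],
    [-0.23, 0.058, -0.03, 0, 1],
    [-0.28, 0.07, -0.03, 0, 1],
    [-0.33, 0.083, -0.03, 0, 1],
    [-0.37, 0.093, -0.03, 0, 1],
    [-0.4, 0.1, -0.03, 0, 1],
    [-0.415, 0.104, -0.03, 0, 1],
    [-0.415, 0.104, -0.03, 0, 1]
  ]
}}

```text
clock: 21.85
ee_pos: [0.5818, -0.1186, 0.2659]
eef_rot: [-2.313, -2.123, 0.002]
ft_force: [1.0, 0.2, 0.7]
finger_gap: 0.0093
grip_force: 0.0
```

```bash
python3 - <<'E'
from h import *
s=snap("wrist");cv2.imwrite("pics/d1.png",s["frame"])
to((.5752+.083*.185,-.197+.9965*.185,.27),(.5752+.083*.185,-.197+.9965*.185,.06),yaw=W_)
E
```

```text
t 21.9 pos [ 0.5818 -0.1165  0.2663] z [-0.002  0.001 -1.   ] q [ 0.57  0.37 -0.55  1.63  0.21  1.2  -0.11] gap 0.005499988147688068
[ 1.042e-01  1.000e-04 -3.600e-03] turn 0.01
[0.104  0.0005 0.2064] turn 0.01
```

View pics/d1.png

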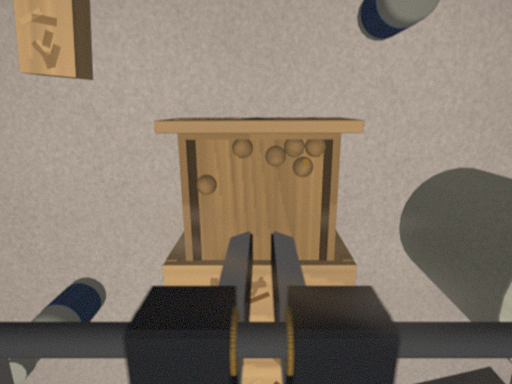

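Wrist view shows all six knobs in the drawer: (242,147), (275,156), (294,147), (316,147), (303,166) and (206,184). Now going down in front of the panel and pushing.

{"name": "arm_command", "arguments": {
  "series": [
    [0.04, 0, 0, 0, 1],
    [0.08, 0, 0, 0, 1],
    [0.106, 0, 0, 0, 1],
    [0.106, 0, 0.04, 0, 1],
    [0.106, 0, 0.09, 0, 1],
    [0.106, 0, 0.14, 0, 1],
    [0.106, 0, 0.18, 0, 1],
    [0.106, 0, 0.204, 0, 1],
    [0.106, 0, 0.204, 0, 1],
    [0.095, 0, 0.204, 0, 1],
    [0.083, 0, 0.204, 0, 1],
    [0.07, 0, 0.204, 0, 1],
    [0.056, 0, 0.204, 0, 1],
    [0.042, 0, 0.204, 0, 1],
    [0.028, 0, 0.204, 0, 1],
    [0.014, 0, 0.204, 0, 1],
    [0, 0, 0.204, 0, 1],
    [-0.014, 0, 0.204, 0, 1],
    [-0.028, 0, 0.204, 0, 1],
    [-0.042, 0, 0.204, 0, 1]
  ]
}}

```text
clock: 23.9
ee_pos: [0.5785, -0.1598, 0.0634]
eef_rot: [-2.311, -2.128, 0.0]
ft_force: [1.5, 2.9, -0.5]
finger_gap: 0.0005
grip_force: 1.0
```

```bash
python3 - <<'E'
from h import *
o=manip.get_obs();print(box(np.array(o["ee_pos"])),o["ft_force"])
E
```

```text
[0.03730213 0.00020268 0.06335556] [ 1.50362768  2.85263388 -0.48274974]
```

Force of about 2–3 N, so the drawer is sliding. About 25 mm to go.

{"name": "arm_command", "arguments": {
  "series": [
    [-0.008, 0, 0, 0, 1],
    [-0.014, 0, 0, 0, 1],
    [-0.018, 0, 0, 0, 1],
    [-0.02, 0, 0, 0, 1],
    [-0.022, 0, 0, 0, 1],
    [-0.022, 0, 0, 0, 1]
  ]
}}

```text
clock: 24.5
ee_pos: [0.577, -0.1763, 0.0633]
eef_rot: [-2.305, -2.13, -0.004]
ft_force: [-1.5, 20.3, 3.7]
finger_gap: 0.0003
grip_force: 9.9
```

{"name": "arm_command", "arguments": {
  "series": [
    [0.005, 0, 0, 0, 1],
    [0.02, 0, 0, 0, 1],
    [0.05, 0, 0, 0, 1],
    [0.08, 0, -0.04, 0, 1],
    [0.1, 0, -0.09, 0, 1],
    [0.1, 0, -0.14, 0, 1],
    [0.1, 0, -0.19, 0, 1],
    [0.1, 0, -0.19, 0, 1]
  ]
}}

```text
clock: 25.3
ee_pos: [0.5873, -0.0797, 0.2597]
eef_rot: [2.305, 2.124, 0.007]
ft_force: [0.0, 1.6, -0.8]
finger_gap: 0.0005
grip_force: 0.0
```

```bash
python3 - <<'E'
from h import *
for n in("scene","side","wrist"):
    q=box(cloud(snap(n))).reshape(-1,3);c=abs(q[:,1])<.08
    for nm,zl,zh in(("roof",.106,.114),("paneltop",.092,.103)):
        P=q[c&(q[:,0]>-.05)&(q[:,0]<.06)&(q[:,2]>zl)&(q[:,2]<zh)]
        if len(P):print(n,nm,len(P),np.round(np.percentile(P[:,0],[1,25,50,75,99]),4))
s=snap("wrist");a=snap("side")["frame"][75:215,210:350]
cv2.imwrite("pics/e.png",np.hstack([cv2.resize(s["frame"],(400,300)),cv2.resize(a,(300,300),interpolation=cv2.INTER_CUBIC)]))
E
```

```text
scene roof 513 [-0.0494 -0.0383 -0.0274 -0.0154 -0.0039]
scene paneltop 88 [0.0016 0.0037 0.0053 0.0068 0.0093]
side roof 407 [-0.0494 -0.0347 -0.0206 -0.0069  0.0039]
side paneltop 215 [-0.0063  0.0026  0.008   0.0118  0.0194]
wrist roof 40 [-0.0195 -0.0145 -0.0088 -0.0029  0.0004]
wrist paneltop 37 [-0.0001  0.0043  0.0095  0.0122  0.0125]
```

View pics/e.png

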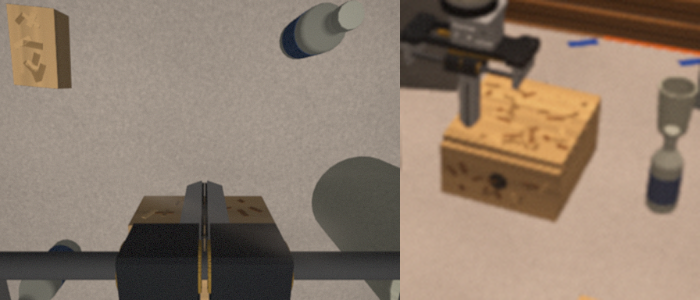

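The panel sits flush against the box in the right-hand picture. The wrist depth agrees: the roof ends at 0.000 and the 12 mm panel spans 0.000–0.0125 m. The drawer is shut, so I'm handing in.

```bash
python3 -c "
from rig import manip
print(manip.job_done())"
```

```text
the job is handed in; nothing more can be done
None
```

All six knobs are in the shut drawer, the empty cup stands upright and centred on the cork mat, I saw nothing else disturbed, and the job was handed in at about 25 s (no verdict returned).

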